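# Sort the storage tins back onto their coasters

### The arm

A 7-joint arm with a two-finger parallel gripper is mounted at the origin on the work surface. World frame = base frame: x ahead of the robot, y to its left, z up, the work surface at z = 0. Lengths are in m, angles in rad, forces in N, time in s.
With the tool pointing down it reaches from about 0.35 to 0.9 m from the base axis. Payload 8.1 kg.
Tool frame: the origin (TCP) lies at the very end of the fingers, on their centre line; the grasp point (between the pads) lies arm.hold_point_z behind it (arm.hold_point_z is the distance from the TCP to the grasp point, in m); z points along the fingers, y is the line along which they close (so a half turn about z gives the same grasp; the last joint's range is limited). The gripper opens to 92 mm and grips with 3 to 60 N. Pads are 19 mm wide; open, the fingers measure 130 mm over their backs; the gripper's body (75 mm by 190 mm) begins 47 mm behind the grasp point.
Start: joints at [1.036, 0.434, 0.025, 1.573, -0.012, 1.134, -0.075], TCP at [0.262, -0.568, 0.227] pointing down, gripper open.
Joint ranges: [-2.62, 2.62], [-0.44, 2.09], [-1.27, 1.32], [0.08, 2.57], [-1.32, 4.46], [0.12, 2], [-2.74, 2.74]. Speed limits (rad/s): [2.22, 2.22, 3.01, 3.01, 3.14, 3.14, 3.14].

### API

Orientations are given as a rotation vector (axis times angle).
In Python, from cell import arm, vision, job, cut_out gives the robot as it stands. The module is installed in compiled form; this text tells all that it offers.
- The arm moves only by the tool play_rows, never from a script. Its argument "increments" is text: rows parted by semicolons, each of 5 numbers parted by spaces: the shift along the tool's x, y, z in cm, then the turn about the tool's z in degrees, then the opening, from -1 (shut) to 1 (fully open), so that 0 is half open. A call has 1 to 5 rows; each row shifts and turns the commanded pose from where the row before left it, along the tool's axes as they then stand; what a row does not reach is not made up. A row lasts 1/12 s, in which the tool goes at most 41.7 mm and 7.16 degrees, less where a joint would pass 70% of its speed; a pose out of reach is approached as far as the arm can. A call is refused whole if a number of a shift passes 4.17 or a number of a turn 7.16, either way. A call with a gripper value outside its range is refused whole. The fingers move at their own pace and stop on an object; "grip_force" is the grip in N (left out, the last holds). Time passes only in rows, so rows that do not move let the fingers close. It gives the time, the measured TCP pose, the force, the opening and the grip force at its end, in the units of the state.
- arm.observe(): the state, without advancing time (a new reading comes with each control period).
- vision.get_image(name): name is "side" or "top" or "wrist"; returns a dict with "frame" (400x640x3 uint8, red, green, blue), "z_map" (400x640 float32, m along the optical axis (not along the pixel's ray), 0 where there is no reading), "mtx" (3x3 intrinsics, pixels), "cam_to_world" (4x4, takes a point from camera to world coordinates). Camera axes: x right, y up, looking along -z (the intrinsics and any distortion apply to the point x, -y, -z); pixel columns grow to the right and rows downward; lengths in m; the calibration is good to about 2 mm. The wrist camera is an equidistant fisheye: a pixel r from the principal point sees the ray r / f radians off the axis. A picture is of the moment at which its call begins.
- job.sign_off(): hands the job in; it is judged then, once.
Trained networks look in a picture, given as the dict that the camera call returned (one of the last four; its "shot" number tells which), for a name from the list of things; names that differ only in an ending like _2 or _b are one class to them, and where a whole thing is asked for, a point or a joint stands for the part that bears it (a point fixed in the world has none). Each returns a list of dicts, best first, with "confidence" (0 to 1); they miss things now and then, are a little off and sometimes report something else, mostly with a low value. They report only what shows in the picture. A call takes as long as a camera call. They do not tell look-alikes from the thing itself.
- cut_out(query, picture): "mask" (400x640 bool, what is visible of it) and "point" ([row, column] in pixels, amid what is visible of it).
The state is a dict: "clock": time; "joints": joint angles; "dq": joint speeds; "joint_efforts": joint torques, N m; "position": TCP position; "ee_rot": TCP orientation; "force": force on the tool from outside, world axes, zero at the start; "ft_torque": the same for the moment, N m; "width": opening from 0.0 (shut) to 1.0 (fully open); "gripper_force": force on a finger pad.
Only numpy, scipy, OpenCV 4.12 (cv2) and the standard library are available. Lean on these libraries where they do the work, as an engineer would, in place of code of your own. Each camera call takes 0.05 s, during which the arm holds its last target. There are 200 camera calls.

### The job

The three storage tins are standing on one another's coasters: set every tin upright near the middle of the coaster of its own colour, parking one on the empty white coaster if you need a free spot. Only once all three tins are home, set the pepper mill upright near the middle of the white coaster. Knock nothing over, and leave the pastry cutter and the bowl where they are.

Things in the scene. Friction and masses are not known exactly. Their poses are not given: they have to be found in the camera images.
- tin_red: loose round red enamel storage tin with a red lid fixed on it, 56 mm diameter, 80 mm tall (a 3 mm high steel button on the lid's middle on top of that), 0.15 to 0.31 kg. Straight smooth sides, to be gripped across the diameter in any direction. Origin: centre of its underside, z up its axis. At the start it stands upright on a coaster that is not its own
- tin_blue: loose round blue enamel storage tin with a blue lid fixed on it, 56 mm diameter, 80 mm tall (a 3 mm high steel button on the lid's middle on top of that), 0.15 to 0.31 kg. Straight smooth sides, to be gripped across the diameter in any direction. Origin: centre of its underside, z up its axis. At the start it stands upright on a coaster that is not its own
- tin_green: loose round green enamel storage tin with a green lid fixed on it, 56 mm diameter, 80 mm tall (a 3 mm high steel button on the lid's middle on top of that), 0.15 to 0.31 kg. Straight smooth sides, to be gripped across the diameter in any direction. Origin: centre of its underside, z up its axis. At the start it stands upright on a coaster that is not its own
- mill: loose small pale wooden pepper mill with a steel button on top, straight round body of 44 mm diameter, 99 mm tall with the button, 0.11 to 0.23 kg. Grip it across the body, 20 to 68 mm above its foot. Origin: centre of its underside, z up its axis. At the start it stands upright on the bare table
- coaster_red: round flat red coaster, 90 mm diameter, 8 mm thick, held fast to the table: the own place of the red tin. Origin: centre of its underside, on the table; z up
- coaster_blue: round flat blue coaster, 90 mm diameter, 8 mm thick, held fast to the table: the own place of the blue tin. Origin: centre of its underside, on the table; z up
- coaster_green: round flat green coaster, 90 mm diameter, 8 mm thick, held fast to the table: the own place of the green tin. Origin: centre of its underside, on the table; z up
- coaster_white: round flat white ceramic coaster, 90 mm diameter, 8 mm thick, held fast to the table, empty at the start: the pepper mill's own place, and a free spot to park a tin on meanwhile. Origin: centre of its underside, on the table; z up
- cutter: bystander: loose steel pastry-cutter ring, 66 mm outer diameter, 35 mm tall, standing on the table among the coasters. Origin: centre of its underside
- bowl: bystander: loose white bowl, 120 mm across the rim, 50 mm tall, standing to the robot's right of the coasters. Origin: centre of its underside
There are look-alikes about, which are no part of the job. What is meant by the tin_green is not orange or yellow, and is the smaller of those in its own colour.

How it is judged:
On the way, in this order (a step that is already met when the one before it is completed fails the run):
1. all three tins stand on the coasters of their own colour (horizontal distance between tin_red and coaster_red below 0.015 m and z of tin_red in the frame of coaster_red between 0.004 and 0.012 m and angle between each of tin_red, tin_blue, tin_green's own z axis and vertical below 0.1 rad and linear speed of each of tin_red, tin_blue, tin_green below 0.02 m/s and horizontal distance between tin_blue and coaster_blue below 0.015 m and z of tin_blue in the frame of coaster_blue between 0.004 and 0.012 m and horizontal distance between tin_green and coaster_green below 0.015 m and z of tin_green in the frame of coaster_green between 0.004 and 0.012 m), for 0.2 s.
2. then the pepper mill stands on the white coaster (all of step 1 and horizontal distance between mill and coaster_white below 0.015 m and z of mill in the frame of coaster_white between 0.004 and 0.012 m and angle between mill's own z axis and vertical below 0.1 rad and linear speed of mill below 0.02 m/s), for 0.2 s.
At the end, for the whole second after the job is handed in: Each tin stands upright (within 0.1 rad) and at rest on the coaster of its own colour and the pepper mill on the white coaster, each within 15 mm of the coaster's middle, and everything is released (all of step 2); the robot touches nothing.
It fails at once if a tin or the pepper mill is knocked over (angle between any of tin_red, tin_blue, tin_green, mill's own z axis and vertical above 0.5 rad).
It fails at once if the pastry cutter is pushed away from its place by more than 20 mm (distance of cutter from where it was at the start of the episode above 0.02 m).
It fails at once if the bowl is pushed away from its place by more than 20 mm (distance of bowl from where it was at the start of the episode above 0.02 m).
It also fails if it takes over 123 s, if anything falls off the work surface, if the arm or the gripper's body presses on something with over 40 N, if the wrist force passes 120 N, or if a joint passes its speed limit or range.

## Working session

There is one attempt and no reset: what is moved stays moved. The work goes in short steps, Python scripts to look and compute and a tool call to move; the robot and the scene stay as the last step left them, time stands still between calls to the robot, and variables do not carry over. Pictures are saved under pics/ and viewed, at most 14 in all, crops included, and the job is handed in when it is done.

Besides the shell and the picture viewer there is one more tool, called by a JSON object that holds its "op" and its "data", one argument or row to a line. play_rows: Moves the arm, as the interface text tells. Its arguments: {"type":"object","properties":{"increments":{"type":"string"},"grip_force":{"type":"number"}},"required":["increments"]}

```bash
mkdir -p pics
cat > h.py <<'E'
import numpy as np, cv2
from cell import arm, vision, job, cut_out
from scipy.spatial.transform import Rotation as R
def world(p, mask=None):
    z=p["z_map"]; K=p["mtx"]; T=p["cam_to_world"]
    v,u=np.nonzero((z>0)&(mask if mask is not None else True))
    d=z[v,u]
    P=np.stack([(u-K[0,2])/K[0,0]*d,-(v-K[1,2])/K[1,1]*d,-d],1)
    return P@T[:3,:3].T+T[:3,3]
def save(p,n): cv2.imwrite(f"pics/{n}.png",p["frame"][...,::-1])
E
python3 - <<'E'
from h import *
s=arm.observe(); print({k:np.round(v,3) for k,v in s.items()}, arm.hold_point_z)
for c in("top","side"):
    p=vision.get_image(c); save(p,c+"0"); print(c,p["mtx"].round(1).tolist(),p["cam_to_world"].round(3).tolist())
    for q in "tin_red tin_blue tin_green mill coaster_red coaster_blue coaster_green coaster_white cutter bowl".split():
        for r in cut_out(q,p):
            w=world(p,r["mask"])
            if len(w):
                t=w[w[:,2]>np.percentile(w[:,2],95)-.006]
                c0,rad=cv2.minEnclosingCircle(t[:,:2].astype(np.float32))
                print(q,round(r["confidence"],2),np.round(r["point"]),"n",len(w),"med",np.median(t,0).round(3),"circ",np.round(c0,3),round(rad,3),"zmax",np.percentile(w[:,2],98).round(3))
E
```

```text
{'clock': np.float64(0.0), 'joints': array([ 1.036,  0.435,  0.025,  1.574, -0.012,  1.134, -0.075]), 'dq': array([-0.002,  0.   , -0.001,  0.001, -0.   , -0.001,  0.002]), 'joint_efforts': array([-2.0000e-03, -6.6786e+01,  9.8400e-01, -3.1445e+01, -6.1000e-02,
        4.3000e-02,  0.0000e+00]), 'position': array([ 0.261, -0.567,  0.226]), 'ee_rot': array([-3.067e+00, -6.730e-01,  1.000e-03]), 'force': array([ 0.064,  1.374, -0.293]), 'ft_torque': array([-0.009,  0.017,  0.014]), 'gripper_force': np.float64(0.0), 'width': np.float64(1.003)} 0.0188
top [[383.4, 0.0, 316.4], [0.0, 383.4, 200.3], [0.0, 0.0, 1.0]] [[-0.019, 0.998, -0.061, 0.462], [-1.0, -0.019, -0.001, -0.067], [-0.002, 0.061, 0.998, 1.104], [0.0, 0.0, 0.0, 1.0]]
tin_red 0.69 [214. 371.] n 426 med [ 0.491 -0.211  0.088] circ [ 0.492 -0.213] 0.027 zmax 0.092
tin_blue 0.96 [214. 212.] n 449 med [0.497 0.213 0.088] circ [0.497 0.212] 0.028 zmax 0.092
tin_green 0.76 [185. 175.] n 484 med [0.573 0.326 0.08 ] circ [0.575 0.327] 0.028 zmax 0.083
tin_green 0.72 [163. 209.] n 473 med [0.632 0.218 0.088] circ [0.632 0.219] 0.028 z
[... 1656 characters left out ...]
[0.493 0.015] 0.02 zmax 0.092
coaster_red 0.65 [265. 231.] n 335 med [0.608 0.226 0.006] circ [0.627 0.217] 0.044 zmax 0.009
coaster_red 0.22 [248. 216.] n 939 med [0.629 0.225 0.086] circ [0.632 0.221] 0.03 zmax 0.088
coaster_blue 0.53 [201. 361.] n 267 med [ 0.478 -0.187  0.006] circ [ 0.489 -0.205] 0.045 zmax 0.009
coaster_green 0.89 [293. 265.] n 546 med [0.477 0.239 0.006] circ [0.493 0.22 ] 0.045 zmax 0.008
coaster_white 0.96 [225. 275.] n 613 med [0.626 0.026 0.006] circ [0.629 0.023] 0.047 zmax 0.008
cutter 0.9 [183. 312.] n 407 med [ 0.645 -0.173  0.031] circ [ 0.645 -0.176] 0.037 zmax 0.034
bowl 0.97 [151. 377.] n 660 med [ 0.567 -0.45   0.046] circ [ 0.565 -0.435] 0.062 zmax 0.049
```

Run:
```python
import cv2
a=cv2.imread("pics/top0.png"); cv2.imwrite("pics/crop0.png",cv2.resize(a[100:300,140:410],None,fx=2.9,fy=2.9,interpolation=cv2.INTER_CUBIC))
```

```text
(no output)
```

View pics/top0.png

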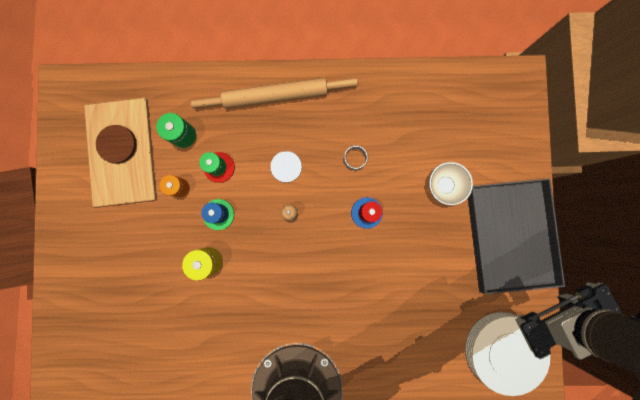

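View pics/crop0.png

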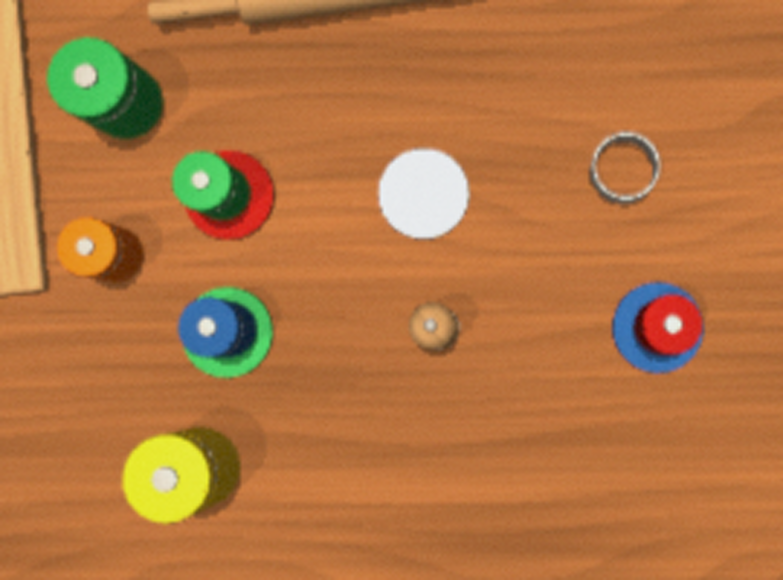

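Look-alikes of tin_green, in top-picture (column,row): small green (209,163) on the red coaster, big green (171,127), orange (170,185) and yellow (197,265). The small green at (209,163) is the one meant: it is green, and smaller than the other green (28 mm against 37 mm radius). The crop confirms it. Red stands on the blue coaster (367,212), blue on the green coaster (217,213), and the white coaster (286,166) is empty. The mill is at (289,212) and the cutter at (356,157).

Order: green→white, red→red, blue→blue, green→green, mill→white.

{"op": "play_rows", "data": {
  "increments": "3.1 -2.6 0 6.2 1; 2.8 -2.9 0 6.2 1; 2.5 -3.2 0 6.2 1; 2.1 -3.5 0 6.2 1; 1.7 -3.7 0 0 1",
  "grip_force": 25
}}

```text
clock: 1.52
position: [0.3484, -0.3823, 0.2268]
ee_rot: [3.141, -0.013, 0.001]
force: [1.1, -0.2, 0.7]
width: 1.001
gripper_force: 0.0
```

{"op": "play_rows", "data": {
  "increments": "1.7 -3.7 0 0 1; 1.7 -3.7 0 0 1; 1.7 -3.7 0 0 1; 1.7 -3.7 0 0 1; 1.7 -3.7 0 0 1"
}}

```text
clock: 1.93
position: [0.4336, -0.1973, 0.2271]
ee_rot: [3.141, -0.002, 0.001]
force: [1.1, -1.9, -1.1]
width: 1.0
gripper_force: 0.0
```

{"op": "play_rows", "data": {
  "increments": "1.8 -3.7 0 0 1; 1.8 -3.7 0 0 1; 1.8 -3.7 0 0 1; 1.8 -3.7 0 0 1; 1.8 -3.7 0 0 1"
}}

```text
clock: 2.35
position: [0.5239, -0.0123, 0.2271]
ee_rot: [3.141, -0.002, 0.001]
force: [0.3, -0.4, -0.6]
width: 0.999
gripper_force: 0.0
```

{"op": "play_rows", "data": {
  "increments": "1.8 -3.7 0 0 1; 1.8 -3.7 0 0 1; 1.8 -3.7 0 0 1; 1.8 -3.7 0 0 1; 1.8 -3.7 0 0 1"
}}

```text
clock: 2.77
position: [0.6142, 0.1725, 0.2268]
ee_rot: [3.141, -0.002, 0.001]
force: [0.9, -0.2, 0.6]
width: 0.998
gripper_force: 0.0
```

{"op": "play_rows", "data": {
  "increments": "0 0 0 0 1; 0 0 0 0 1"
}}

```text
clock: 2.93
position: [0.6135, 0.174, 0.226]
ee_rot: [-3.14, -0.005, 0.001]
force: [-0.2, -0.8, 0.1]
width: 1.003
gripper_force: 0.0
```

```bash
cat >> h.py <<'E'
def wworld(p, mask):
    z=p["z_map"]; K=p["mtx"]; T=p["cam_to_world"]
    v,u=np.nonzero((z>0)&mask); d=z[v,u]
    a=(u-K[0,2])/K[0,0]; b=(v-K[1,2])/K[1,1]; r=np.hypot(a,b)+1e-9
    k=np.tan(r)/r*d
    return np.stack([a*k,-b*k,-d],1)@T[:3,:3].T+T[:3,3]
def look(c,*qs):
    p=vision.get_image(c)
    for q in qs:
        for r in cut_out(q,p)[:3]:
            w=(wworld if c=="wrist" else world)(p,r["mask"])
            if len(w)<20: continue
            zt=np.percentile(w[:,2],90); t=w[abs(w[:,2]-zt)<.005]
            c0,rad=cv2.minEnclosingCircle(t[:,:2].astype(np.float32))
            print(q,round(r["confidence"],2),np.round(r["point"]),"n",len(w),"med",np.median(t,0).round(3),"circ",np.round(c0,3),round(rad,3))
    return p
E
python3 - <<'E'
from h import *
s=arm.observe(); print(s["clock"],s["position"],s["ee_rot"])
p=look("wrist","tin_green","tin_blue","coaster_red","coaster_green","coaster_white","mill"); save(p,"w1")
E
```

```text
2.9333 [0.61348513 0.173979   0.22602192] [-3.14047841e+00 -5.28283942e-03  1.29494811e-03]
tin_green 0.98 [325. 280.] n 1167 med [0.399 0.243 0.054] circ [0.392 0.246] 0.027
tin_green 0.8 [ 85. 188.] n 5623 med [0.726 0.316 0.107] circ [0.727 0.319] 0.038
tin_green 0.78 [213. 202.] n 2607 med [0.577 0.327 0.08 ] circ [0.575 0.329] 0.028
tin_blue 0.9 [263. 297.] n 1571 med [0.517 0.215 0.088] circ [0.498 0.215] 0.028
coaster_red 0.94 [146. 308.] n 1524 med [0.65  0.194 0.008] circ [0.632 0.216] 0.045
coaster_red 0.71 [234. 558.] n 343 med [ 0.524 -0.202  0.008] circ [ 0.513 -0.206] 0.038
coaster_green 0.82 [241. 295.] n 1309 med [0.516 0.22  0.008] circ [0.496 0.219] 0.045
coaster_white 0.84 [164. 440.] n 3405 med [0.631 0.025 0.008] circ [0.63  0.023] 0.045
mill 0.74 [259. 455.] n 184 med [0.516 0.008 0.068] circ [0.517 0.008] 0.005
```

View pics/w1.png

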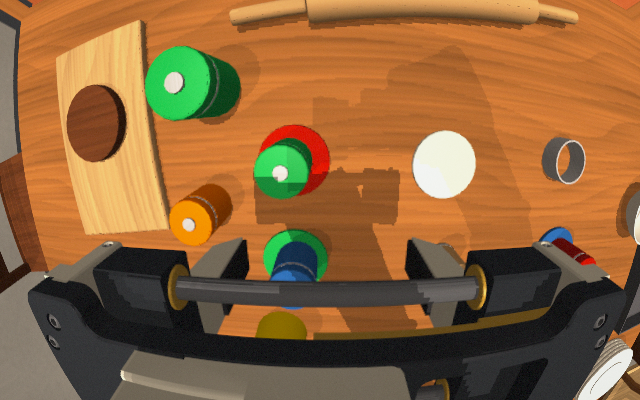

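The wrist picture shows the small green tin at (281,170) on the red coaster, blue at (292,270) on green, and white at (443,164). All agree with the overhead measurements, so I'm going for green.

{"op": "play_rows", "data": {
  "increments": "0.9 -2.3 2 0 1; 0.9 -2.3 3 0 1; 0 0 4.1 0 1; 0 0 4.1 0 1; 0 0 3 0 1"
}}

```text
clock: 3.7
position: [0.6304, 0.2158, 0.0617]
ee_rot: [3.141, -0.002, -0.003]
force: [-0.5, 0.7, -0.4]
width: 1.003
gripper_force: 0.0
```

{"op": "play_rows", "data": {
  "increments": "0 0 1.4 0 1; 0 0 0 0 1; 0 0 0 0 -1; 0 0 0 0 -1; 0 0 0 0 -1"
}}

```text
clock: 4.12
position: [0.633, 0.217, 0.0529]
ee_rot: [-3.14, 0.003, -0.005]
force: [1.0, 0.1, 0.0]
width: 0.829
gripper_force: 0.0
```

{"op": "play_rows", "data": {
  "increments": "0 0 0 0 -1; 0 0 0 0 -1; 0 0 0 0 -1; 0 0 0 0 -1"
}}

```text
clock: 4.45
position: [0.6322, 0.2175, 0.0518]
ee_rot: [-3.14, 0.001, -0.003]
force: [-1.2, 2.2, 6.2]
width: 0.607
gripper_force: 25.0
```

{"op": "play_rows", "data": {
  "increments": "0 0 -2 0 -1; 0 0 -3 0 -1; 0 2 -1 0 -1; 0 3.7 0 0 -1; 0 3.7 0 0 -1"
}}

```text
clock: 4.87
position: [0.6314, 0.1234, 0.1115]
ee_rot: [-3.141, -0.004, -0.002]
force: [0.4, -1.4, -3.5]
width: 0.608
gripper_force: 25.0
```

{"op": "play_rows", "data": {
  "increments": "0 3.7 0 0 -1; 0 3.7 0 0 -1; 0 2.7 0 0 -1; 0 0 0 0 -1; 0 0 0 0 -1"
}}

```text
clock: 5.28
position: [0.6309, 0.0183, 0.1102]
ee_rot: [3.14, -0.009, -0.002]
force: [-0.3, 1.1, -2.9]
width: 0.607
gripper_force: 25.0
```

Run:
```python
from h import *
s=arm.observe(); print(s["clock"],s["position"],s["force"])
p=look("side","tin_green","coaster_white"); p=look("top","tin_green","coaster_white");p=look("wrist","coaster_red","coaster_green","coaster_white","mill")
```

```text
5.2833 [0.63087248 0.01833894 0.11022187] [-0.25634746  1.09400426 -2.92408795]
tin_green 0.75 [193. 272.] n 629 med [0.619 0.022 0.144] circ [0.625 0.021] 0.03
tin_green 0.73 [253. 153.] n 1821 med [0.721 0.323 0.105] circ [0.726 0.321] 0.038
tin_green 0.71 [302. 305.] n 2529 med [0.359 0.251 0.111] circ [0.362 0.247] 0.04
coaster_white 0.76 [221. 276.] n 579 med [0.627 0.025 0.006] circ [0.627 0.023] 0.047
tin_green 0.96 [183. 173.] n 523 med [0.574 0.327 0.08 ] circ [0.574 0.328] 0.028
tin_green 0.75 [130. 177.] n 997 med [0.726 0.316 0.107] circ [0.726 0.317] 0.038
tin_green 0.56 [262. 200.] n 1031 med [0.363 0.243 0.112] circ [0.363 0.243] 0.039
coaster_red 0.6 [198. 139.] n 4741 med [0.634 0.212 0.008] circ [0.632 0.216] 0.046
coaster_white 0.97 [183. 331.] n 3722 med [0.65  0.021 0.008] circ [0.63  0.022] 0.045
```

{"op": "play_rows", "data": {
  "increments": "0 -0.3 2 0 -1; 0 0 2 0 -1; 0 0 1.2 0 -1; 0 0 0.6 0 -1; 0 0 0 0 -1"
}}

```text
clock: 6.25
position: [0.6309, 0.0245, 0.0521]
ee_rot: [3.141, -0.002, -0.002]
force: [0.1, 0.5, -2.3]
width: 0.607
gripper_force: 25.0
```

{"op": "play_rows", "data": {
  "increments": "0 0 0 0 -1; 0 0 0 0 1; 0 0 0 0 1; 0 0 0 0 1; 0 0 0 0 1"
}}

```text
clock: 6.67
position: [0.6318, 0.0246, 0.0533]
ee_rot: [-3.142, 0.002, -0.002]
force: [-1.2, -0.2, -0.1]
width: 0.846
gripper_force: 0.0
```

{"op": "play_rows", "data": {
  "increments": "0 0 -1.5 0 1; 0 0 -3 0 1; 0 0 -4 0 1; -1 1.5 -2 0 1; -2.3 3.5 0 0 1"
}}

```text
clock: 7.08
position: [0.6036, -0.0192, 0.1635]
ee_rot: [-3.137, -0.01, -0.018]
force: [2.1, -0.5, 0.1]
width: 1.001
gripper_force: 0.0
```

{"op": "play_rows", "data": {
  "increments": "-2.3 3.8 0 0 1; -2.3 3.8 0 0 1; -2.3 3.8 0 0 1; -2.3 3.8 0 0 1; -1.6 2.8 0 0 1"
}}

```text
clock: 7.5
position: [0.4937, -0.1987, 0.1581]
ee_rot: [3.14, -0.005, -0.0]
force: [0.6, -0.4, 0.1]
width: 0.997
gripper_force: 0.0
```

{"op": "play_rows", "data": {
  "increments": "0 0 0 0 1; 0 0 0 0 1"
}}

```text
clock: 7.67
position: [0.4949, -0.198, 0.1581]
ee_rot: [3.141, -0.009, 0.0]
force: [0.5, 0.6, -0.3]
width: 0.998
gripper_force: 0.0
```

Run:
```python
from h import *
s=arm.observe(); print(s["clock"],s["position"],s["force"])
p=look("side","tin_green","coaster_white"); p=look("top","tin_green","coaster_red");p=look("wrist","tin_red","coaster_blue","cutter","tin_green"); save(p,"w2")
```

```text
7.6667 [ 0.49489725 -0.19795749  0.15812656] [ 0.47419241  0.6290996  -0.30546136]
tin_green 0.91 [302. 304.] n 2566 med [0.359 0.251 0.111] circ [0.362 0.247] 0.039
tin_green 0.79 [254. 151.] n 1881 med [0.721 0.324 0.105] circ [0.726 0.32 ] 0.038
tin_green 0.7 [210. 272.] n 730 med [0.627 0.03  0.086] circ [0.63  0.027] 0.029
coaster_white 0.7 [228. 279.] n 265 med [0.606 0.042 0.006] circ [0.626 0.025] 0.044
tin_green 0.98 [183. 172.] n 505 med [0.575 0.327 0.08 ] circ [0.574 0.327] 0.027
tin_green 0.96 [130. 178.] n 949 med [0.724 0.315 0.107] circ [0.725 0.316] 0.037
tin_green 0.94 [262. 202.] n 1064 med [0.363 0.243 0.113] circ [0.363 0.243] 0.039
coaster_red 0.84 [169. 220.] n 766 med [0.63  0.214 0.008] circ [0.631 0.214] 0.045
tin_red 0.67 [210. 347.] n 4570 med [ 0.495 -0.21   0.088] circ [ 0.493 -0.21 ] 0.028
coaster_blue 0.64 [172. 326.] n 2206 med [ 0.514 -0.193  0.008] circ [ 0.493 -0.207] 0.045
cutter 0.61 [ 15. 305.] n 1916 med [ 0.651 -0.177  0.035] circ [ 0.648 -0.177] 0.033
tin_green 0.86 [50.  6.] n 653 med [0.717 0.29  0.023] circ [0.716 0.302] 0.025
tin_green 0.82 [282.  24.] n 2127 med [0.367 0.236 0.113] circ [0.365 0.244] 0.041
tin_green 0.61 [ 72. 107.] n 3965 med [0.631 0.021 0.088] circ [0.632 0.024] 0.028
```

View pics/w2.png

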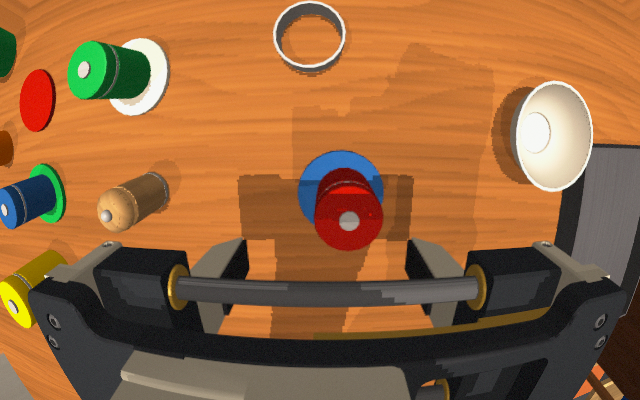

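The wrist picture shows the green tin standing on white at (105,72) and the red tin on blue at (345,215), between the fingers. I'm gripping red now.

{"op": "play_rows", "data": {
  "increments": "-0.2 1.2 2 0 1; 0 0 3.5 0 1; 0 0 3.5 0 1; 0 0 1.6 0 1; 0 0 0 0 1"
}}

```text
clock: 8.63
position: [0.4913, -0.2067, 0.0482]
ee_rot: [-3.139, 0.001, 0.01]
force: [0.9, -0.3, 1.0]
width: 1.004
gripper_force: 0.0
```

{"op": "play_rows", "data": {
  "increments": "0 0 0 0 -1; 0 0 0 0 -1; 0 0 0 0 -1; 0 0 0 0 -1; 0 0 0 0 -1"
}}

```text
clock: 9.05
position: [0.4946, -0.2079, 0.0529]
ee_rot: [3.141, -0.002, 0.003]
force: [-0.2, -2.4, 1.9]
width: 0.686
gripper_force: 2.2
```

{"op": "play_rows", "data": {
  "increments": "0 0 0 0 -1; 0 0 0 0 -1; 0 0 0 0 -1"
}}

```text
clock: 9.3
position: [0.4946, -0.2084, 0.0526]
ee_rot: [3.14, -0.003, 0.003]
force: [-1.6, -2.2, 7.4]
width: 0.605
gripper_force: 25.0
```

{"op": "play_rows", "data": {
  "increments": "0 0 -1.5 0 -1; 0 0 -3 0 -1; 0 0 -3.5 0 -1; 0 -1 -3 0 -1; 1.1 -3.4 0 0 -1"
}}

```text
clock: 9.72
position: [0.5058, -0.1697, 0.1671]
ee_rot: [3.136, -0.015, 0.01]
force: [2.2, -0.5, -2.5]
width: 0.604
gripper_force: 25.0
```

{"op": "play_rows", "data": {
  "increments": "1.2 -3.6 0 0 -1; 1.2 -3.6 0 0 -1; 1.2 -3.6 0 0 -1; 1.2 -3.6 0 0 -1; 1.2 -3.6 0 0 -1"
}}

```text
clock: 10.13
position: [0.5649, 0.0182, 0.1615]
ee_rot: [3.142, -0.002, -0.001]
force: [1.7, 0.7, -3.5]
width: 0.607
gripper_force: 25.0
```

{"op": "play_rows", "data": {
  "increments": "1.2 -3.6 0 0 -1; 1.2 -3.6 0 0 -1; 1.2 -3.6 0 0 -1; 1.2 -3.6 0 0 -1; 1.2 -3.6 0 0 -1"
}}

```text
clock: 10.55
position: [0.625, 0.198, 0.1612]
ee_rot: [3.141, -0.002, -0.002]
force: [0.8, 0.1, -2.3]
width: 0.604
gripper_force: 25.0
```

{"op": "play_rows", "data": {
  "increments": "0.4 -1.4 0 0 -1; 0 0 0 0 -1; 0 0 0 0 -1"
}}

```text
clock: 10.8
position: [0.6285, 0.2114, 0.1608]
ee_rot: [3.141, 0.002, -0.003]
force: [-0.8, -0.4, -2.5]
width: 0.604
gripper_force: 25.0
```

Run:
```python
from h import *
s=arm.observe(); print(s["clock"],s["position"],s["force"])
p=look("side","tin_red","coaster_red"); p=look("top","tin_red","coaster_blue")
```

```text
10.8 [0.6285239  0.21138422 0.16080493] [-0.82827156 -0.43264362 -2.49682369]
tin_red 0.91 [212. 216.] n 963 med [0.617 0.214 0.194] circ [0.626 0.214] 0.031
tin_red 0.28 [209. 270.] n 656 med [0.627 0.031 0.086] circ [0.63 0.03] 0.028
coaster_red 0.56 [261. 223.] n 823 med [0.628 0.22  0.006] circ [0.631 0.218] 0.046
coaster_blue 0.89 [213. 364.] n 743 med [ 0.49  -0.21   0.008] circ [ 0.491 -0.209] 0.044
```

{"op": "play_rows", "data": {
  "increments": "0.3 -0.4 2 0 -1; 0 0 3.5 0 -1; 0 0 3 0 -1; 0 0 1.5 0 -1; 0 0 0.7 0 -1"
}}

```text
clock: 11.52
position: [0.6306, 0.2124, 0.0522]
ee_rot: [3.139, -0.003, -0.007]
force: [-10.9, -8.4, 33.3]
width: 0.604
gripper_force: 25.0
```

{"op": "play_rows", "data": {
  "increments": "0 0 0 0 -1; 0 0 0 0 -1; 0 0 0 0 1; 0 0 0 0 1; 0 0 0 0 1"
}}

```text
clock: 11.93
position: [0.6333, 0.2145, 0.056]
ee_rot: [-3.141, 0.002, -0.003]
force: [-0.1, -0.3, 0.6]
width: 0.775
gripper_force: 0.0
```

{"op": "play_rows", "data": {
  "increments": "0 0 0 0 1; 0 0 -1.5 0 1; 0 0 -3 0 1; 0 0 -4 0 1; -2 0 -2 0 1"
}}

```text
clock: 12.35
position: [0.6166, 0.2143, 0.164]
ee_rot: [-3.139, 0.005, -0.01]
force: [0.8, 0.0, 0.4]
width: 0.992
gripper_force: 0.0
```

{"op": "play_rows", "data": {
  "increments": "-3.9 0 0 0 1; -3.9 0 0 0 1; -3.8 0 0 0 1; 0 0 0 0 1; 0 0 0 0 1"
}}

```text
clock: 12.77
position: [0.4946, 0.2146, 0.1605]
ee_rot: [3.141, 0.002, 0.001]
force: [1.4, -0.3, -1.3]
width: 1.0
gripper_force: 0.0
```

Run:
```python
from h import *
s=arm.observe(); print(s["clock"],s["position"],s["force"])
p=look("side","tin_red","coaster_red"); p=look("top","tin_red","tin_blue");p=look("wrist","tin_red","coaster_red","tin_blue","coaster_green"); save(p,"w3")
```

```text
12.7667 [0.49461019 0.21460048 0.16045632] [ 1.39346976 -0.26872713 -1.34898108]
tin_red 0.95 [245. 222.] n 908 med [0.626 0.219 0.086] circ [0.63  0.217] 0.029
coaster_red 0.68 [266. 224.] n 437 med [0.612 0.235 0.006] circ [0.629 0.218] 0.046
tin_blue 0.69 [211. 206.] n 152 med [0.501 0.223 0.088] circ [0.502 0.223] 0.022
tin_red 0.94 [ 43. 327.] n 4364 med [0.629 0.216 0.088] circ [0.63  0.215] 0.028
coaster_red 0.8 [ 83. 318.] n 1981 med [0.608 0.221 0.008] circ [0.63  0.217] 0.045
coaster_red 0.39 [205. 326.] n 4379 med [0.5   0.215 0.088] circ [0.498 0.215] 0.028
tin_blue 0.88 [204. 324.] n 4294 med [0.5   0.215 0.088] circ [0.498 0.215] 0.028
coaster_green 0.88 [168. 312.] n 2111 med [0.517 0.229 0.008] circ [0.495 0.218] 0.045
```

View pics/w3.png

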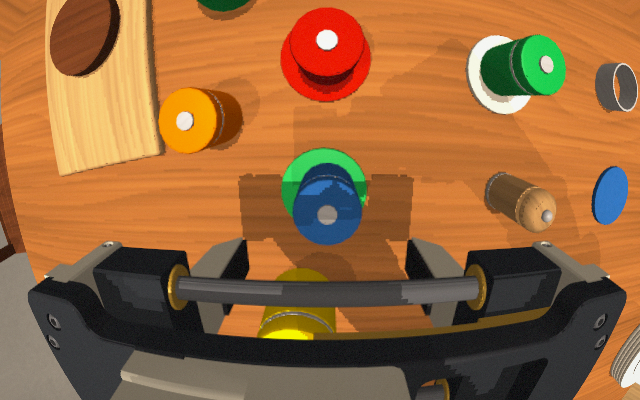

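The picture shows red on red at (326,45), about 1 mm off centre, and blue on green at (327,200), between the fingers.

{"op": "play_rows", "data": {
  "increments": "0.3 0 2 0 1; 0 0 3.5 0 1; 0 0 3 0 1; 0 0 1.6 0 1; 0 0 0.4 0 1"
}}

```text
clock: 13.73
position: [0.4976, 0.2133, 0.0517]
ee_rot: [3.139, -0.002, -0.007]
force: [0.5, -0.1, -0.2]
width: 1.0
gripper_force: 0.0
```

{"op": "play_rows", "data": {
  "increments": "0 0 0 0 -1; 0 0 0 0 -1; 0 0 0 0 -1; 0 0 0 0 -1; 0 0 0 0 -1"
}}

```text
clock: 14.15
position: [0.5001, 0.2147, 0.0558]
ee_rot: [-3.141, 0.002, -0.003]
force: [-1.0, -0.5, -0.4]
width: 0.686
gripper_force: 0.0
```

{"op": "play_rows", "data": {
  "increments": "0 0 0 0 -1; 0 0 0 0 -1; 0 0 0 0 -1"
}}

```text
clock: 14.4
position: [0.4999, 0.2145, 0.0554]
ee_rot: [-3.141, 0.002, -0.002]
force: [-0.5, -1.3, 6.9]
width: 0.602
gripper_force: 25.0
```

{"op": "play_rows", "data": {
  "increments": "0 0 -1.5 0 -1; 0 0 -3 0 -1; 0 0 -4 0 -1; 0 1 -3.5 0 -1; -0.6 3.3 0 0 -1"
}}

```text
clock: 14.82
position: [0.497, 0.1782, 0.1815]
ee_rot: [-3.134, -0.008, -0.017]
force: [3.5, 2.0, -2.9]
width: 0.603
gripper_force: 25.0
```

{"op": "play_rows", "data": {
  "increments": "0 3.8 0 0 -1; 0 3.8 0 0 -1; 0 3.8 0 0 -1; 0 3.8 0 0 -1; 0 3.8 0 0 -1"
}}

```text
clock: 15.23
position: [0.4924, -0.0204, 0.1746]
ee_rot: [3.141, -0.001, -0.001]
force: [1.2, 0.2, -2.2]
width: 0.607
gripper_force: 25.0
```

{"op": "play_rows", "data": {
  "increments": "0 3.8 0 0 -1; 0 3.8 0 0 -1; 0 3.8 0 0 -1; 0 3.8 0 0 -1; 0 3 0 0 -1"
}}

```text
clock: 15.65
position: [0.4919, -0.204, 0.1745]
ee_rot: [3.141, -0.005, -0.001]
force: [0.5, 0.2, -2.9]
width: 0.602
gripper_force: 25.0
```

{"op": "play_rows", "data": {
  "increments": "0 0.8 0 0 -1; 0 0 0 0 -1; 0 0 0 0 -1"
}}

```text
clock: 15.9
position: [0.4926, -0.2082, 0.1743]
ee_rot: [-3.141, 0.003, 0.001]
force: [-0.6, 1.4, -2.0]
width: 0.608
gripper_force: 25.0
```

Run:
```python
from h import *
s=arm.observe(); print(s["clock"],s["position"],s["force"])
p=look("side","tin_blue","coaster_blue","mill"); p=look("top","tin_blue","coaster_green")
```

```text
15.9 [ 0.49255298 -0.20821612  0.17432507] [-0.62419658  1.3798198  -1.9571895 ]
tin_blue 0.63 [157. 372.] n 525 med [ 0.477 -0.203  0.205] circ [ 0.479 -0.205] 0.027
coaster_blue 0.79 [199. 364.] n 502 med [ 0.488 -0.205  0.006] circ [ 0.489 -0.207] 0.046
mill 0.79 [224. 318.] n 667 med [0.489 0.018 0.088] circ [0.492 0.014] 0.02
mill 0.62 [288. 264.] n 1017 med [0.492 0.223 0.006] circ [0.494 0.22 ] 0.045
coaster_green 0.63 [214. 219.] n 784 med [0.495 0.216 0.008] circ [0.494 0.216] 0.045
```

{"op": "play_rows", "data": {
  "increments": "0 0 2 0 -1; 0 0 3.5 0 -1; 0 0 3 0 -1; 0 0 1.6 0 -1; 0 0 0.8 0 -1"
}}

```text
clock: 16.67
position: [0.4915, -0.2077, 0.0634]
ee_rot: [-3.14, 0.001, 0.006]
force: [-0.5, 1.0, -2.5]
width: 0.606
gripper_force: 25.0
```

{"op": "play_rows", "data": {
  "increments": "0 0 0.4 0 -1; 0 0 0.3 0 -1; 0 0 0 0 -1"
}}

```text
clock: 16.92
position: [0.4936, -0.2087, 0.0593]
ee_rot: [3.141, -0.002, 0.002]
force: [-0.2, -0.0, -2.3]
width: 0.604
gripper_force: 25.0
```

{"op": "play_rows", "data": {
  "increments": "0 0 0.3 0 -1; 0 0 0.1 0 -1; 0 0 0 0 -1; 0 0 0 0 1; 0 0 0 0 1"
}}

```text
clock: 17.33
position: [0.4933, -0.2088, 0.0552]
ee_rot: [3.141, -0.002, 0.001]
force: [-0.3, -0.1, 0.3]
width: 0.706
gripper_force: 0.0
```

{"op": "play_rows", "data": {
  "increments": "0 0 0 0 1; 0 0 0 0 1; 0 0 -1.5 0 1; 0 0 -3 0 1; 0 0 -4 0 1"
}}

```text
clock: 17.75
position: [0.4909, -0.208, 0.1384]
ee_rot: [-3.14, 0.002, 0.008]
force: [0.4, -0.1, 0.5]
width: 0.995
gripper_force: 0.0
```

{"op": "play_rows", "data": {
  "increments": "1.5 -2.5 -2.4 0 1; 2.3 -3.9 0 0 1; 2.3 -3.9 0 0 1; 2.3 -3.9 0 0 1; 2.3 -3.9 0 0 1"
}}

```text
clock: 18.17
position: [0.5935, -0.0386, 0.1642]
ee_rot: [3.141, -0.003, 0.001]
force: [0.6, 0.1, -0.0]
width: 1.001
gripper_force: 0.0
```

{"op": "play_rows", "data": {
  "increments": "2.3 -3.9 0 0 1; 0.8 -1.2 0 0 1; 0 0 0 0 1; 0 0 0 0 1"
}}

```text
clock: 18.5
position: [0.622, 0.0086, 0.1633]
ee_rot: [3.141, 0.002, -0.001]
force: [-0.6, -0.5, -0.2]
width: 1.002
gripper_force: 0.0
```

Run:
```python
from h import *
s=arm.observe(); print(s["clock"],s["position"],s["force"])
p=look("side","tin_blue","coaster_blue"); p=look("top","tin_blue");p=look("wrist","tin_green","coaster_white","tin_blue","coaster_blue"); save(p,"w4")
```

```text
18.5 [0.62195799 0.00858102 0.16332679] [-0.62174812 -0.53718233 -0.24774169]
tin_blue 0.84 [186. 363.] n 616 med [ 0.487 -0.202  0.086] circ [ 0.489 -0.205] 0.029
coaster_blue 0.58 [201. 362.] n 260 med [ 0.474 -0.188  0.006] circ [ 0.491 -0.206] 0.046
tin_blue 0.82 [212. 371.] n 360 med [ 0.49  -0.209  0.088] circ [ 0.492 -0.208] 0.027
tin_blue 0.17 [174. 228.] n 352 med [0.615 0.195 0.008] circ [0.63  0.213] 0.045
tin_green 0.98 [114.  49.] n 5567 med [0.726 0.311 0.107] circ [0.727 0.318] 0.038
tin_green 0.86 [192. 308.] n 4246 med [0.634 0.025 0.088] circ [0.633 0.026] 0.028
tin_green 0.58 [235.  75.] n 2430 med [0.577 0.324 0.08 ] circ [0.574 0.33 ] 0.029
coaster_white 0.81 [161. 331.] n 1939 med [0.651 0.002 0.008] circ [0.631 0.022] 0.045
coaster_white 0.18 [168. 162.] n 1677 med [0.648 0.195 0.008] circ [0.631 0.216] 0.045
coaster_blue 0.27 [193. 128.] n 3774 med [0.632 0.21  0.088] circ [0.63  0.214] 0.028
```

View pics/w4.png

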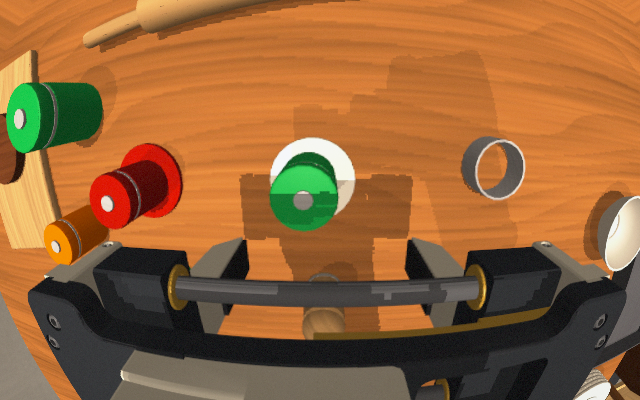

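Blue is home, about 2 mm off centre. The picture shows green on white at (305,195), between the fingers.

{"op": "play_rows", "data": {
  "increments": "1 -1.6 1.5 0 1; 0 0 3.5 0 1; 0 0 3.2 0 1; 0 0 2 0 1; 0 0 0.7 0 1"
}}

```text
clock: 19.42
position: [0.6297, 0.0233, 0.0512]
ee_rot: [3.141, -0.002, -0.008]
force: [-0.6, -0.3, -1.0]
width: 0.998
gripper_force: 0.0
```

{"op": "play_rows", "data": {
  "increments": "0 0 0 0 -1; 0 0 0 0 -1; 0 0 0 0 -1; 0 0 0 0 -1; 0 0 0 0 -1"
}}

```text
clock: 19.83
position: [0.6329, 0.0237, 0.0562]
ee_rot: [-3.141, 0.002, -0.004]
force: [0.4, 0.4, -0.7]
width: 0.687
gripper_force: 0.0
```

{"op": "play_rows", "data": {
  "increments": "0 0 0 0 -1; 0 0 0 0 -1; 0 0 0 0 -1"
}}

```text
clock: 20.08
position: [0.6327, 0.0238, 0.0557]
ee_rot: [-3.141, 0.002, -0.002]
force: [-1.1, 0.3, 6.6]
width: 0.609
gripper_force: 25.0
```

{"op": "play_rows", "data": {
  "increments": "0 0 -1.5 0 -1; 0 0 -3 0 -1; 0 0 -4 0 -1; -0.6 -1 -2.5 0 -1; -2.2 -3 0 0 -1"
}}

```text
clock: 20.5
position: [0.6099, 0.0586, 0.1704]
ee_rot: [3.14, -0.015, 0.017]
force: [1.8, -0.2, -2.5]
width: 0.604
gripper_force: 25.0
```

{"op": "play_rows", "data": {
  "increments": "-2.4 -3.4 0 0 -1; -2.4 -3.4 0 0 -1; -2.4 -3.4 0 0 -1; -2.4 -3.4 0 0 -1; -1.3 -1.8 0 0 -1"
}}

```text
clock: 20.92
position: [0.4913, 0.2224, 0.1647]
ee_rot: [-3.14, -0.006, 0.003]
force: [-0.8, 1.0, -2.8]
width: 0.605
gripper_force: 25.0
```

{"op": "play_rows", "data": {
  "increments": "0 0 0 0 -1; 0 0 0 0 -1"
}}

```text
clock: 21.08
position: [0.494, 0.2192, 0.1647]
ee_rot: [3.141, 0.004, -0.001]
force: [0.7, -1.7, -3.1]
width: 0.608
gripper_force: 25.0
```

Run:
```python
from h import *
s=arm.observe(); print(s["clock"],s["position"],s["force"])
p=look("side","tin_green","coaster_green","mill"); p=look("top","coaster_white")
```

```text
21.0833 [0.49400289 0.21916323 0.16466191] [ 0.71268426 -1.7012831  -3.06335204]
tin_green 0.91 [239. 262.] n 963 med [0.481 0.222 0.195] circ [0.491 0.22 ] 0.028
tin_green 0.86 [303. 305.] n 2539 med [0.359 0.25  0.111] circ [0.362 0.247] 0.039
tin_green 0.83 [255. 153.] n 1820 med [0.721 0.324 0.105] circ [0.724 0.321] 0.038
coaster_green 0.76 [286. 265.] n 990 med [0.492 0.223 0.006] circ [0.494 0.221] 0.046
coaster_green 0.33 [247. 222.] n 912 med [0.625 0.219 0.086] circ [0.629 0.216] 0.029
mill 0.73 [226. 318.] n 603 med [0.49  0.017 0.088] circ [0.492 0.013] 0.02
coaster_white 0.81 [168. 286.] n 742 med [0.629 0.019 0.008] circ [0.628 0.02 ] 0.045
```

{"op": "play_rows", "data": {
  "increments": "0.1 0 2 0 -1; 0 0 3.3 0 -1; 0 0 2.8 0 -1; 0 0 1.4 0 -1; 0 0 0.7 0 -1"
}}

```text
clock: 21.8
position: [0.4953, 0.2163, 0.0603]
ee_rot: [3.14, -0.004, -0.005]
force: [0.5, -0.6, -2.8]
width: 0.605
gripper_force: 25.0
```

{"op": "play_rows", "data": {
  "increments": "0 0 0.4 0 -1; 0 0 0.2 0 -1; 0 0 0 0 -1"
}}

```text
clock: 22.05
position: [0.4969, 0.218, 0.0573]
ee_rot: [-3.141, 0.002, -0.002]
force: [0.7, -0.5, -2.5]
width: 0.609
gripper_force: 25.0
```

{"op": "play_rows", "data": {
  "increments": "0 0 0.2 0 -1; 0 0 0 0 -1; 0 0 0 0 1; 0 0 0 0 1; 0 0 0 0 1"
}}

```text
clock: 22.47
position: [0.4965, 0.218, 0.0551]
ee_rot: [-3.141, 0.002, -0.001]
force: [-0.2, -0.2, -0.0]
width: 0.773
gripper_force: 0.0
```

{"op": "play_rows", "data": {
  "increments": "0 0 0 0 1; 0 0 -1.5 0 1; 0 0 -3 0 1; 0 0 -4 0 1; 0 1.5 -2.4 0 1"
}}

```text
clock: 22.88
position: [0.4966, 0.2064, 0.167]
ee_rot: [-3.138, -0.004, -0.004]
force: [0.9, 1.2, -0.1]
width: 0.997
gripper_force: 0.0
```

{"op": "play_rows", "data": {
  "increments": "0 3.7 0 0 1; 0 3.7 0 0 1; 0 3.7 0 0 1; 0 3.7 0 0 1; 0 3.7 0 0 1"
}}

```text
clock: 23.3
position: [0.4957, 0.0162, 0.164]
ee_rot: [3.142, -0.001, 0.001]
force: [0.3, -0.1, -0.2]
width: 1.0
gripper_force: 0.0
```

{"op": "play_rows", "data": {
  "increments": "0 0.6 0 0 1; 0 0 0 0 1; 0 0 0 0 1"
}}

```text
clock: 23.55
position: [0.4961, 0.0122, 0.1638]
ee_rot: [-3.141, 0.003, -0.0]
force: [0.7, 1.2, -0.5]
width: 1.002
gripper_force: 0.0
```

Run:
```python
from h import *
s=arm.observe(); print(s["clock"],s["position"],s["force"])
p=look("side","tin_green","coaster_green"); p=look("top","tin_green","tin_red","tin_blue");p=look("wrist","tin_green","coaster_green","coaster_white","mill"); save(p,"w5")
```

```text
23.55 [0.49606514 0.012227   0.16383247] [ 0.70577017  1.15022911 -0.51137112]
tin_green 0.85 [304. 304.] n 2593 med [0.359 0.251 0.111] circ [0.362 0.247] 0.039
tin_green 0.82 [276. 260.] n 1050 med [0.493 0.223 0.086] circ [0.495 0.221] 0.028
tin_green 0.77 [294. 198.] n 1196 med [0.571 0.333 0.078] circ [0.573 0.331] 0.028
coaster_green 0.81 [293. 267.] n 579 med [0.475 0.237 0.006] circ [0.493 0.221] 0.046
tin_green 0.93 [216. 212.] n 390 med [0.496 0.216 0.088] circ [0.496 0.217] 0.028
tin_green 0.92 [263. 200.] n 1009 med [0.363 0.243 0.113] circ [0.363 0.243] 0.039
tin_green 0.84 [128. 176.] n 1003 med [0.727 0.317 0.107] circ [0.726 0.316] 0.037
tin_red 0.71 [167. 214.] n 493 med [0.629 0.213 0.088] circ [0.63  0.212] 0.028
tin_blue 0.7 [215. 368.] n 407 med [ 0.49  -0.211  0.088] circ [ 0.491 -0.21 ] 0.028
tin_green 0.93 [19. 58.] n 3929 med [0.71  0.318 0.107] circ [0.719 0.329] 0.045
tin_green 0.87 [198. 130.] n 3811 med [0.499 0.215 0.088] circ [0.496 0.218] 0.028
coaster_green 0.66 [179. 170.] n 1671 med [0.503 0.196 0.008] circ [0.495 0.218] 0.045
coaster_white 0.95 [ 59. 320.] n 5887 med [0.628 0.022 0.008] circ [0.629 0.022] 0.045
mill 0.75 [203. 331.] n 2777 med [0.498 0.011 0.091] circ [0.496 0.011] 0.019
```

View pics/w5.png

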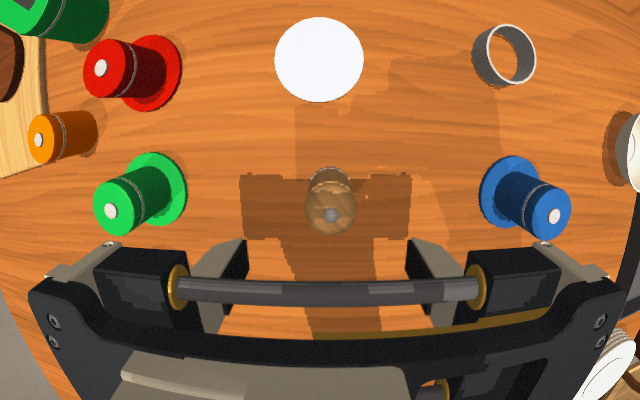

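All three tins are home: red (120,72), green (140,190), blue (525,195). The mill at (330,200) sits between the fingers and white is free at (319,60). I'm gripping the mill about 60 mm above its foot.

{"op": "play_rows", "data": {
  "increments": "0 0 2.5 0 1; 0 0 3.5 0 1; 0 0 3 0 1; 0 0 1.8 0 1; 0 0 0.9 0 1"
}}

```text
clock: 24.57
position: [0.4945, 0.0116, 0.0444]
ee_rot: [3.141, -0.002, -0.006]
force: [-0.6, -0.5, -0.1]
width: 0.998
gripper_force: 0.0
```

{"op": "play_rows", "data": {
  "increments": "0 0 0.4 0 1; 0 0 0.2 0 1; 0 0 0 0 1"
}}

```text
clock: 24.82
position: [0.4967, 0.0119, 0.0413]
ee_rot: [-3.142, 0.002, -0.002]
force: [-0.3, 0.0, -0.4]
width: 1.001
gripper_force: 0.0
```

{"op": "play_rows", "data": {
  "increments": "0 0 0 0 -1; 0 0 0 0 -1; 0 0 0 0 -1; 0 0 0 0 -1; 0 0 0 0 -1"
}}

```text
clock: 25.23
position: [0.4962, 0.0118, 0.0411]
ee_rot: [3.142, -0.002, 0.001]
force: [0.0, -0.3, 1.1]
width: 0.685
gripper_force: 0.0
```

{"op": "play_rows", "data": {
  "increments": "0 0 0 0 -1; 0 0 0 0 -1; 0 0 0 0 -1; 0 0 0 0 -1; 0 0 0 0 -1"
}}

```text
clock: 25.65
position: [0.496, 0.0117, 0.0407]
ee_rot: [3.141, -0.002, -0.0]
force: [-0.1, -0.7, 0.8]
width: 0.474
gripper_force: 25.0
```

{"op": "play_rows", "data": {
  "increments": "0 0 -1.5 0 -1; 0 0 -2.5 0 -1; 0 0 -2 0 -1; 2 -0.2 0 0 -1; 3.5 -0.3 0 0 -1"
}}

```text
clock: 26.07
position: [0.5491, 0.0164, 0.1019]
ee_rot: [3.141, -0.002, -0.002]
force: [0.8, 0.4, -2.3]
width: 0.474
gripper_force: 25.0
```

{"op": "play_rows", "data": {
  "increments": "3.5 -0.3 0 0 -1; 3 -0.2 0 0 -1; 1.3 0 0 0 -1; 0 0 0 0 -1; 0 0 0 0 -1"
}}

```text
clock: 26.48
position: [0.6285, 0.0217, 0.0998]
ee_rot: [3.142, -0.002, -0.003]
force: [-0.7, -0.7, -2.0]
width: 0.472
gripper_force: 25.0
```

Run:
```python
from h import *
s=arm.observe(); print(s["clock"],s["position"],s["force"],s["width"])
p=look("side","mill","coaster_white"); save(p,"s6")
```

```text
26.4833 [0.62849791 0.02170997 0.09984947] [-0.69206435 -0.74783725 -2.01189775] 0.4721009395017631
mill 0.89 [194. 275.] n 420 med [0.61  0.031 0.14 ] circ [0.614 0.027] 0.015
coaster_white 0.7 [223. 274.] n 595 med [0.626 0.026 0.006] circ [0.628 0.023] 0.046
```

View pics/s6.png

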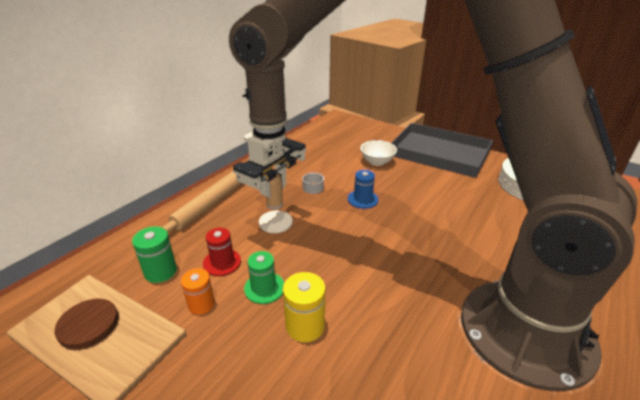

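The mill hangs upright at (275,195) over the white coaster at (275,222), so I'm lowering it gently about 5 cm.

{"op": "play_rows", "data": {
  "increments": "0.1 0 1.5 0 -1; 0 0 1.8 0 -1; 0 0 0.9 0 -1; 0 0 0.4 0 -1; 0 0 0.1 0 -1"
}}

```text
clock: 27.05
position: [0.629, 0.0216, 0.0531]
ee_rot: [3.141, -0.002, -0.003]
force: [0.0, 0.2, -1.6]
width: 0.475
gripper_force: 25.0
```

{"op": "play_rows", "data": {
  "increments": "0 0 0 0 -1; 0 0 0 0 -1"
}}

```text
clock: 27.22
position: [0.6304, 0.0217, 0.0545]
ee_rot: [-3.142, 0.002, -0.002]
force: [-0.6, -0.7, -1.5]
width: 0.477
gripper_force: 25.0
```

{"op": "play_rows", "data": {
  "increments": "0 0 0.3 0 -1; 0 0 0.2 0 -1; 0 0 0 0 -1"
}}

```text
clock: 27.47
position: [0.6303, 0.0217, 0.0488]
ee_rot: [-3.142, 0.002, -0.001]
force: [0.8, 0.2, -2.0]
width: 0.475
gripper_force: 25.0
```

{"op": "play_rows", "data": {
  "increments": "0 0 0.1 0 -1; 0 0 0 0 -1; 0 0 0 0 1; 0 0 0 0 1; 0 0 0 0 1"
}}

```text
clock: 27.88
position: [0.6301, 0.0217, 0.0478]
ee_rot: [3.142, -0.002, 0.0]
force: [0.9, -0.4, 0.1]
width: 0.642
gripper_force: 0.0
```

{"op": "play_rows", "data": {
  "increments": "0 0 0 0 1; 0 0 0 0 1; 0 0 0 0 1; 0 0 0 0 1; 0 0 -1.5 0 1"
}}

```text
clock: 28.3
position: [0.6281, 0.0214, 0.0603]
ee_rot: [3.141, -0.002, -0.007]
force: [0.1, -0.2, 0.3]
width: 0.981
gripper_force: 0.0
```

{"op": "play_rows", "data": {
  "increments": "0 0 -3 0 1; 0 0 -4 0 1; 0 0 -4 0 1; 0 0 -2 0 1; 0 0 0 0 1"
}}

```text
clock: 28.72
position: [0.633, 0.0222, 0.1987]
ee_rot: [-3.141, 0.002, -0.014]
force: [1.3, 0.5, -0.2]
width: 1.0
gripper_force: 0.0
```

{"op": "play_rows", "data": {
  "increments": "-2 0 0 0 1; -3 0 0 0 1; -1 0 0 0 1; 0 0 0 0 1; 0 0 0 0 1"
}}

```text
clock: 29.13
position: [0.57, 0.0217, 0.1927]
ee_rot: [3.141, -0.002, 0.0]
force: [0.8, 0.0, 0.4]
width: 1.003
gripper_force: 0.0
```

Run:
```python
from h import *
s=arm.observe(); print(s["clock"],s["position"],s["force"],s["width"])
p=look("side","mill","coaster_white","tin_red","tin_blue","cutter","bowl"); p=look("wrist","mill","coaster_white","tin_red","tin_green","tin_blue"); save(p,"w7")
```

```text
29.1333 [0.57002904 0.02167655 0.19266284] [0.75134655 0.04262804 0.40471412] 1.002656060478244
mill 0.91 [205. 274.] n 546 med [0.623 0.029 0.096] circ [0.625 0.025] 0.02
coaster_white 0.94 [227. 271.] n 381 med [0.613 0.039 0.006] circ [0.627 0.024] 0.046
tin_red 0.97 [244. 216.] n 933 med [0.626 0.218 0.086] circ [0.629 0.216] 0.028
tin_blue 0.62 [188. 362.] n 605 med [ 0.487 -0.202  0.086] circ [ 0.489 -0.204] 0.029
tin_blue 0.16 [202. 364.] n 249 med [ 0.474 -0.186  0.006] circ [ 0.489 -0.206] 0.046
cutter 0.83 [183. 314.] n 379 med [ 0.646 -0.168  0.031] circ [ 0.646 -0.176] 0.035
bowl 0.71 [154. 377.] n 634 med [ 0.563 -0.437  0.044] circ [ 0.567 -0.433] 0.061
mill 0.65 [134. 324.] n 1930 med [0.63  0.022 0.099] circ [0.63  0.023] 0.019
coaster_white 0.85 [111. 326.] n 2999 med [0.639 0.022 0.008] circ [0.629 0.022] 0.045
tin_red 0.89 [139. 149.] n 3442 med [0.631 0.211 0.088] circ [0.631 0.214] 0.028
tin_green 0.97 [237. 173.] n 1300 med [0.523 0.21  0.081] circ [0.519 0.213] 0.017
tin_green 0.88 [67. 73.] n 5247 med [0.725 0.312 0.107] circ [0.726 0.319] 0.039
tin_green 0.65 [187.  88.] n 2599 med [0.576 0.325 0.08 ] circ [0.575 0.329] 0.028
tin_blue 0.8 [235. 500.] n 952 med [ 0.517 -0.198  0.068] circ [ 0.513 -0.202] 0.017
```

View pics/w7.png

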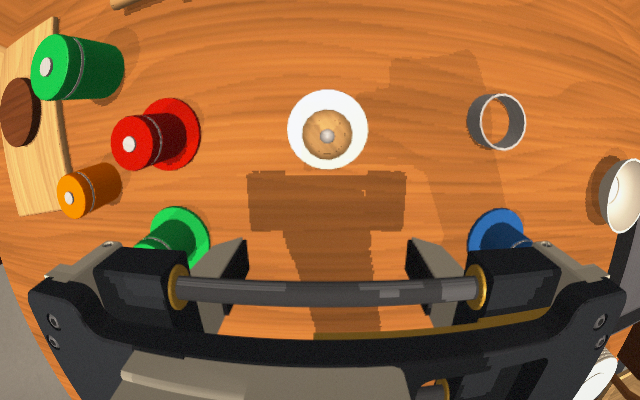

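The picture shows the mill upright in the middle of white at (327,132). Red (150,135), green (175,235) and blue (500,230) are on their own coasters, the cutter and bowl have not moved, and the arm is clear.

```bash
python3 -c "
from cell import job; print(job.sign_off())"
```

```text
the job is handed in; nothing more can be done
None
```

The job is handed in (no verdict was returned): each tin stands on the coaster of its own colour and the pepper mill on the white one, all within about 3 mm of centre by the cameras, with the cutter and bowl unmoved and the arm clear at about 29 s.

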